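# Start up the grinding corner: supply, extraction, then grinder

## Robot

A 7-joint arm with a two-finger parallel gripper is mounted at the origin on the work surface. World frame = base frame: x ahead of the robot, y to its left, z up, the work surface at z = 0. Lengths are in mm, angles in rad, forces in N, time in s.
With the tool pointing down it reaches from about 400 to 875 mm from the base axis. Payload 4.4 kg.
Tool frame: the origin (TCP) lies midway between the tips of the shut fingers; the grasp point (between the pads) lies 19 mm behind it; z points along the fingers, y is the line along which they close (so a half turn about z gives the same grasp; the last joint's range is limited). The gripper opens to 85 mm and grips with 20 to 120 N. Pads are 22 mm wide; open, the fingers measure 114 mm over their backs; the gripper's body (76 mm by 85 mm) begins 54 mm behind the grasp point. The pads swing forward as they close: fully open they stand 13 mm farther back than shut.
Start: joints at [-1.177, 0.628, 0.038, 1.517, -0.027, 0.996, -0.02], TCP at [288.429, 582.517, 231.313] pointing down, gripper open.
Joint ranges: [-3.06, 3.06], [-0.37, 2.12], [-1.25, 1.32], [0.18, 2.47], [-1.1, 4.24], [0.23, 1.98], [-2.94, 2.94]. Speed limits (rad/s): [2.57, 2.57, 3.14, 3.14, 3.14, 3.14, 3.14].

## Interface

Orientations are given as [roll, pitch, yaw] about the fixed x, y, z axes, in that order (R = Rz(yaw) Ry(pitch) Rx(roll)).
In Python, from cell import ctrl gives the robot as it stands. The module is installed in compiled form; this text tells all that it offers.
- The arm moves only by the tool step_arm, never from a script. Its argument "commands" is one flat list of numbers, 7 for each row, row after row: the shift along the tool's x, y, z in cm, then the turn, a rotation vector about the tool's x, y, z in rad, then the opening, from 0 (shut) to 1 (fully open). A call has 1 to 10 rows; each row is the pose to reach, as a shift and turn from the pose commanded when the call began, along the tool's axes at that moment; what a row does not reach only later rows make up. A row lasts 1/10 s, in which the tool goes at most 50 mm and 8.59 degrees, less where a joint would pass 70% of its speed; a pose out of reach is approached as far as the arm can. A call with a gripper value outside its range is refused whole. The fingers move at their own pace and stop on an object; the grip force is fixed at half the most. Time passes only in rows, so rows that repeat a pose let the fingers close. It gives the time, the measured TCP pose, the force, the opening and the grip force at its end, in the units of the state.
- ctrl.read_state(): the state, without advancing time (a new reading comes with each control period).
- ctrl.get_image(name): name is "side" or "top" or "wrist"; returns a dict with "image" (384x512x3 uint8, red, green, blue), "range_z" (384x512 float32, mm along the optical axis (not along the pixel's ray), 0 where there is no reading), "vfov" (degrees; the focal length in pixels is half the picture's height over the tangent of half this angle, whatever the lens; pixels are square), "cx", "cy" (the principal point, pixels), "world_to_cam" (4x4, takes a point from world to camera coordinates). Camera axes: x right, y down, z forward; pixel columns grow to the right and rows downward; lengths in mm; the calibration is good to about 2 mm. A picture is of the moment at which its call begins.
- ctrl.finish_job(): hands the job in; it is judged then, once.
The state is a dict: "clock": time; "qpos": joint angles; "qd": joint speeds; "tau": joint torques, N m; "eef_pos": TCP position; "tool_rot": TCP orientation; "force": force on the tool from outside, world axes, zero at the start; "torque": the same for the moment, N m; "width": finger opening in mm; "gripper_force": force on a finger pad.
Only numpy, scipy, OpenCV 4.12 (cv2) and the standard library are available. Lean on these libraries where they do the work, as an engineer would, in place of code of your own. Each camera call takes 0.05 s, during which the arm holds its last target. There are 200 camera calls.

## Task

Start up the grinding corner in the safe order by pressing its switches: first switch on the socket box, then the dust extractor, then press in the grinder's start button; press each one fully home so that it stays on. Leave the broad stop button beside it alone, and do not pick up, knock over or push away anything on the bench, the socket box included.

Things in the scene. Friction and masses are not known exactly. Their poses are not given: they have to be found in the camera images.
- supply_box: loose portable socket box on rubber feet, 85 x 180 x 56 mm (x, y, z), 1.1 to 2 kg, aluminium; two round sockets and a black rocker switch on its top. Origin: centre of its underside; x across its width (away from the robot at yaw 0), y along its length, z up. Rocker pivot at (0, 50, 60) mm in this frame.
- supply_rocker (a joint): the socket box's black rocker, 48 mm long (along the box's x), 24 mm wide, top a shallow V: one half lies level while the other slopes 0.32 rad up to its end, 7.5 mm above the pivot. 0 = off (near, -x half stands up), 0.32 rad = on (near half pressed level, far half up). Friction only, no spring: stays where it is left; 2 to 4 N on the near half turns it, up to 9 N close to the pivot.
- supply_press (a point): point to press on the socket box's rocker: on the face of its near half, 15 mm from the pivot, mid-width, tilting with the rocker. It starts 65 mm above the bench; when the rocker is on it ends 60 mm above the bench, 2 mm proud of the bezel around the rocker.
- extractor: dust extractor, fixed: grey louvred cabinet 240 x 260 x 200 mm (x, y, z), left or right of the robot, the grinder stands on the other side. On top a 96 mm round spigot (axis x = +52 mm, 285 mm high) and at the front a rocker (pivot (-73, 30, 204) mm) and a fixed knob (28 mm dia., 19 high) at (-73, -70). Origin: centre of underside; x to its rear, y to its left seen by the robot, z up.
- extractor_rocker (a joint): the extractor's rocker, same make, size and stiffness as the socket box's, 48 mm along the extractor's x: 0 = off (near, -x half stands up), 0.32 rad = on (near half pressed level). Stays where it is left.
- extractor_press (a point): point to press on the extractor's rocker: on the face of its near half, 15 mm from the pivot, mid-width. It starts 209 mm above the bench and ends 204 mm above it when the rocker is on, 2 mm proud of the bezel.
- grinder_board: fixed plywood board 260 x 380 x 18 mm with a green grinder (axis along y at x = +45, z = 148 mm; 150 mm wheels at y = +-125; tool rests out to x = -68; eye shields up to 275 mm high) and in front of it a grey starter housing 66 x 118 mm centred at x = -85 mm, its top 73 mm above the bench, with two round black buttons. Origin: centre of underside; x to its rear, y to its left, z up.
- start_button (a joint): travel of the grinder's start button: 0 = out (off), 0.006 m = pressed fully home (on). Held by friction, no spring: stays where it is left; about 3 N presses it in. Linked to the stop button: as the start goes in, the stop comes out by as much, and the reverse.
- start_top (a point): centre of the top face of the start button: the narrower, flat, cylindrical button, 26 mm dia., at (-85, 28) mm in the board's frame, its top 82 mm above the bench when out (9 mm proud of the housing), 76 mm when home (3 mm proud). It moves straight down.
- stop_button: the stop button: broad mushroom, 36 mm dia., at (-85, -28) mm in the board's frame, 56 mm from the start button; top 83 mm above the bench while off, rising to 89 mm as the start button goes in. Origin on its axis at the height of the housing's top. To be left alone.
- flux_tin: bystander: loose round steel tin with a paper label, 56 mm dia., 68 mm high, beside the socket box. Origin: centre of its underside.
- bush: bystander: loose brass bush 32 mm dia., 32 mm high, standing on the grinder board left of the starter. Origin: centre of its underside.
- dressing_stick: bystander: loose grey dressing stick 24 x 85 x 24 mm, long side along y, on the grinder board right of the starter. Origin: centre of its underside.
There are look-alikes about, which are no part of the job. Leave any brown, orange or pink look-alike of the supply_box alone.

How it is judged:
By the outcome, as a careful person would: the job done as asked, in the order asked, and still so for the second after the job is handed in, with the robot touching nothing.
It also fails if it takes over 48 s, if anything falls off the work surface, if the arm or the gripper's body presses on something with over 40 N, if the wrist force passes 120 N, or if a joint passes its speed limit or range.

## Working session

There is one attempt and no reset: what is moved stays moved. The work goes in short steps, Python scripts to look and compute and a tool call to move; the robot and the scene stay as the last step left them, time stands still between calls to the robot, and variables do not carry over. Pictures are saved under pics/ and viewed, at most 10 in all, crops included, and the job is handed in when it is done.

Besides the shell and the picture viewer there is one more tool, called after "Emit:" as a command line: name --argument value ..., lists and objects as JSON in quotes. step_arm: Moves the arm, as the interface text tells. Its arguments: {"type":"object","properties":{"commands":{"type":"array"}},"required":["commands"]}

```bash
mkdir -p pics; cat > h.py <<'E'
import numpy as np, cv2
from cell import ctrl
def grab(n):
    d=ctrl.get_image(n); np.savez('pics/'+n+'.npz',**d); cv2.imwrite('pics/%s_%d.png'%(n,int(ctrl.read_state()['clock']*100)),d['image'][:,:,::-1]); return d
def load(n): return dict(np.load('pics/'+n+'.npz'))
def f(d): return d['image'].shape[0]/2/np.tan(np.radians(float(d['vfov']))/2)
def ray(d,u,v):
    T=np.array(d['world_to_cam']);R=T[:3,:3];o=-R.T@T[:3,3]
    return o,R.T@np.array([(u-d['cx'])/f(d),(v-d['cy'])/f(d),1])
def onz(d,u,v,z):
    o,r=ray(d,u,v); return o+r*(z-o[2])/r[2]
def pt(d,u,v):
    o,r=ray(d,u,v); return o+r*d['range_z'][int(round(v)),int(round(u))]
def cloud(d):
    v,u=np.mgrid[:384,:512]; T=np.array(d['world_to_cam']);R=T[:3,:3];o=-R.T@T[:3,3]
    z=d['range_z']; c=np.stack([(u-d['cx'])/f(d)*z,(v-d['cy'])/f(d)*z,z],-1)
    return c@R+o
E
python3 - <<'E'
from h import *
for n in ('top','side','wrist'): grab(n)
print(ctrl.read_state())
import os;print(os.listdir('pics'))
E
```

```text
{'clock': 0.15, 'qpos': array([-1.17681526,  0.62914821,  0.03843309,  1.51811522, -0.02700359,
        0.99631031, -0.02000669]), 'qd': array([-6.41196686e-04, -2.32506259e-03,  3.27600833e-04, -2.97559694e-03,
       -2.91561382e-05,  1.61428170e-03,  5.67468301e-04]), 'tau': array([ 1.45415564e-03, -5.63801908e+01,  1.22777436e+00, -1.93650806e+01,
        1.12031156e-02,  7.42860051e-03, -9.23904793e-06]), 'eef_pos': array([288.19240657, 582.09712714, 230.5980174 ]), 'tool_rot': array([-3.14012869e+00, -4.59868186e-06,  2.68181585e+00]), 'force': array([-0.21638905, -0.56772331, -0.37832856]), 'torque': array([ 0.00155823,  0.03620525, -0.01295594]), 'gripper_force': 0.0, 'width': 85.3720921559025}
['wrist_15.png', 'side.npz', 'top.npz', 'top_5.png', 'side_10.png', 'wrist.npz']
```

View pics/top_5.png

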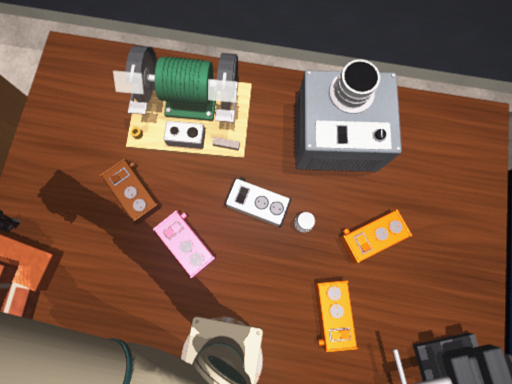

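View pics/side_10.png

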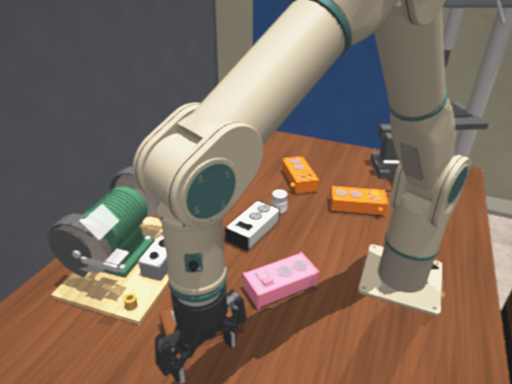

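The top view shows the aluminium box at (258,202), with its rocker at (243,196) and the tin at (305,222). The extractor rocker is at (342,134), and the two starter buttons are at (176,131) and (192,132). The look-alikes are brown (130,190), pink (184,243) and orange (377,236) and (337,316). Only the aluminium-grey one with a black rocker fits. I'll confirm it in an enlarged crop and measure.

```bash
python3 - <<'E'
from h import *
d=load('top'); im=d['image'][:,:,::-1]
a=cv2.resize(im[115:235,120:320],None,fx=4,fy=4,interpolation=cv2.INTER_CUBIC)
cv2.imwrite('pics/crop1.png',a)
C=cloud(d)
g=cv2.cvtColor(np.ascontiguousarray(im),cv2.COLOR_BGR2HSV)
def blobs(mask,x0,x1,y0,y1,z):
    m=np.zeros(mask.shape,np.uint8); m[y0:y1,x0:x1]=mask[y0:y1,x0:x1]
    for c in cv2.findContours(m,cv2.RETR_EXTERNAL,cv2.CHAIN_APPROX_NONE)[0]:
        if cv2.contourArea(c)<25: continue
        r=cv2.minAreaRect(c); p=onz(d,*r[0],z)
        B=[onz(d,*q,z)[:2].round(0).tolist() for q in cv2.boxPoints(r)]
        u,v=map(int,r[0]); print(np.round(r[0],1),p.round(1),'depthpt',C[v,u].round(1),B)
dark=g[...,2]<70
print('supply box top');blobs((C[...,2]>42)&(C[...,2]<80)&(g[...,1]<90),222,294,175,230,56)
print('supply rocker');blobs(dark,230,255,183,208,62)
print('extr rocker');blobs(dark,325,358,122,146,206)
print('buttons');blobs(dark,166,203,124,141,82)
print('extr top'); blobs((C[...,2]>190)&(C[...,2]<215),290,410,60,180,200)
print('starter top'); blobs((C[...,2]>65)&(C[...,2]<95),160,208,117,150,73)
print('board'); blobs((C[...,2]>10)&(C[...,2]<300)&(g[...,1]>60)&(g[...,0]<35)&(g[...,2]>150),110,260,60,165,18)
E
```

```text
supply box top
[257.2 201.9] [458.4 -23.9  56. ] depthpt [460.4 -22.8  59. ] [[433.0, 73.0], [520.0, 58.0], [484.0, -122.0], [399.0, -104.0]]
supply rocker
[240.4 197.8] [460.9  27.5  62. ] depthpt [463.3  29.2  60.1] [[450.0, 39.0], [476.0, 34.0], [472.0, 16.0], [446.0, 21.0]]
extr rocker
[342.  134.5] [ 650. -218.  206.] depthpt [ 653.4 -218.8  201.4] [[669.0, -205.0], [673.0, -226.0], [631.0, -231.0], [627.0, -210.0]]
buttons
[192. 132.] [632.5 208.1  82. ] depthpt [632.1 207.9  83. ] [[643.0, 223.0], [647.0, 199.0], [622.0, 193.0], [618.0, 217.0]]
extr top
[352.  112.5] [ 721.  -238.7  200. ] depthpt [ 721.9 -238.2  201.1] [[823.0, -92.0], [870.0, -358.0], [625.0, -378.0], [580.0, -126.0]]
starter top
[183.1 132.9] [628.3 236.5  73. ] depthpt [630.2 236.8  75.3] [[590.0, 292.0], [658.0, 301.0], [667.0, 181.0], [599.0, 173.0]]
board
[188.2 115. ] [711.6 247.2  18. ] depthpt [702.9 242.7  38.8] [[570.0, 422.0], [829.0, 464.0], [859.0, 65.0], [601.0, 42.0]]
```

View pics/crop1.png

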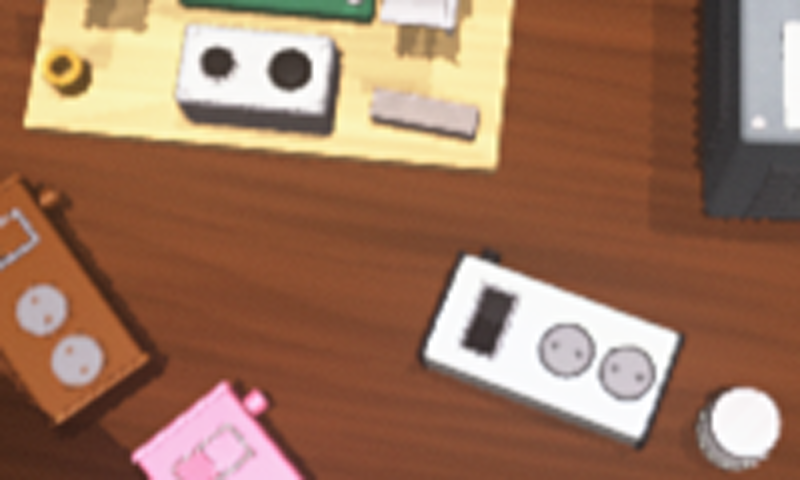

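The crop confirms it: grey box with the black rocker at full-image (242,195), the narrower start button at left (174,131), the broad stop at right (192.5,132). Next I'll refine the positions and work out the first move.

```bash
cat >> h.py <<'E'
from scipy.spatial.transform import Rotation as Rn
def plan(target,yaw=None):
    s=ctrl.read_state(); R=Rn.from_euler('xyz',s['tool_rot']); p=s['eef_pos']
    sh=R.inv().apply(np.array(target)-p)/10
    t=[0,0,0]
    if yaw is not None:
        T=Rn.from_euler('xyz',[np.pi,0,yaw]); t=(R.inv()*T).as_rotvec()
    print('shift cm',sh.round(2),'turn',np.round(t,3),'clock',s['clock'],'at',p.round(1),'F',s['force'].round(1))
E
python3 - <<'E'
from h import *
d=load('top'); C=cloud(d)
print('rocker',onz(d,242.2,195.2,60),'start',onz(d,174.2,130.7,82),'stop',onz(d,192.5,132,83))
w=load('wrist'); T=np.array(w['world_to_cam']); print('wristcam',-T[:3,:3].T@T[:3,3],'fwd',T[2,:3].round(2),'right',T[0,:3].round(2),w['vfov'])
# grinder obstacles near start button above z=100
P=C[60:160,100:260].reshape(-1,3); yaw=.12; c=onz(d,174.2,130.7,82)[:2]
q=(P[:,:2]-c)@np.array([[np.cos(yaw),-np.sin(yaw)],[np.sin(yaw),np.cos(yaw)]])
for lo,hi in((95,150),(150,200),(200,300)):
    m=(P[:,2]>lo)&(P[:,2]<hi)
    for y0 in(-130,-60,0,60): 
        mm=m&(q[:,1]>y0)&(q[:,1]<y0+65); print(lo,y0,mm.sum(), q[mm,0].min().round() if mm.any() else '')
plan([440,15,230],np.pi-0.2)
E
```

```text
rocker [469.88364827  23.7323391   60.        ] start [627.19187236 262.44519686  82.        ] stop [632.3981075  206.38168036  83.        ]
wristcam [213.65225676 618.87264896 372.87582164] fwd [ 0.29 -0.15 -0.95] right [ 0.44  0.9  -0.  ] 58.47195484152362
95 -130 62 17.0
95 -60 56 65.0
95 0 34 67.0
95 60 455 21.0
150 -130 352 21.0
150 -60 416 66.0
150 0 281 68.0
150 60 273 21.0
200 -130 437 34.0
200 -60 523 90.0
200 0 378 43.0
200 60 709 43.0
shift cm [-38.77 -44.08   0.12] turn [-0.001 -0.    -0.26 ] clock 0.15 at [288.2 582.1 230.6] F [-0.2 -0.6 -0.4]
```

Emit:
step_arm --commands '[-4,-4.4,0,0,0,-0.03,0,-8,-8.8,0,0,0,-0.06,0,-12,-13.2,0,0,0,-0.09,0,-15.5,-17.6,0,0,0,-0.12,0,-19,-22,0,0,0,-0.15,0,-23,-26.4,0,0,0,-0.18,0,-27,-30.8,0,0,0,-0.2,0,-31,-35.2,0,0,0,-0.22,0,-35,-39.6,0,0,0,-0.24,0,-38,-43,0,0,0,-0.26,0]'

```text
clock: 1.15
eef_pos: [418.6, 97.9, 231.4]
tool_rot: [3.141, 0.0, 2.943]
force: [2.0, 0.3, 0.2]
width: 0.1
gripper_force: 0.0
```

Emit:
step_arm --commands '[0,0,0,0,0,0,0,0,0,0,0,0,0,0,0,0,0,0,0,0,0,0,0,0,0,0,0,0]'

```text
clock: 1.55
eef_pos: [418.0, 101.4, 231.2]
tool_rot: [3.141, -0.0, 2.945]
force: [-0.1, 0.6, 0.7]
width: 0.0
gripper_force: 0.0
```

```bash
python3 - <<'E'
from h import *
d=grab('wrist'); cv2.imwrite('pics/w1.png',d['image'][:,:,::-1]); plan([450,20,130],np.pi-0.2)
C=cloud(d); T=np.array(d['world_to_cam'])
s=ctrl.read_state(); p=T@np.append(s['eef_pos'],1); print('tcp px',p[0]/p[2]*f(d)+d['cx'],p[1]/p[2]*f(d)+d['cy'], s['tool_rot'])
E
```

```text
shift cm [-4.73 -7.36 10.12] turn [ 0.    -0.     0.003] clock 1.6 at [418.  101.4 231.2] F [0.3 0.  0.2]
tcp px 256.719048279441 265.1987948145524 [ 3.14127522e+00 -3.39989757e-04  2.94498593e+00]
```

View pics/w1.png

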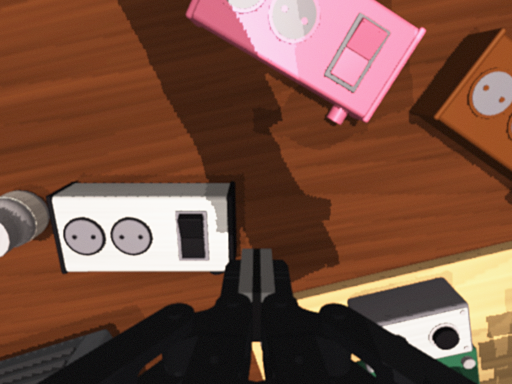

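The wrist view shows the black rocker at about (192,235) with its bezel (178–207, 210–260). It lines up with the picture, so the tool yaw fits the box.

```bash
python3 - <<'E'
from h import *
d=load('wrist'); C=cloud(d); im=d['image']
m=np.zeros((384,512),np.uint8); m[200:268,168:216]=(im.max(2)<80)[200:268,168:216]
c=max(cv2.findContours(m,cv2.RETR_EXTERNAL,cv2.CHAIN_APPROX_NONE)[0],key=cv2.contourArea)
r=cv2.minAreaRect(c); print(r, cv2.boundingRect(c)); b=cv2.boundingRect(c)
for v in range(b[1]-2,b[1]+b[3]+3,4): print(v,C[v,int(r[0][0])].round(1),im[v,int(r[0][0])])
# box outline
w=((im.min(2)>150)&(C[...,2]>45)&(C[...,2]<70)).astype(np.uint8); w[:,240:]=0
c=max(cv2.findContours(w,cv2.RETR_EXTERNAL,cv2.CHAIN_APPROX_NONE)[0],key=cv2.contourArea)
P=np.array([onz(d,*q[0],56)[:2] for q in c],np.float32); R=cv2.minAreaRect(P); print(R, cv2.boxPoints(R))
E
```

```text
((190.9169158935547, 235.50462341308594), (44.26507568359375, 24.406808853149414), 86.8201675415039) (178, 214, 27, 44)
212 [446.3  28.7  57.1] [171 161 165]
216 [448.6  29.   62. ] [14 14 15]
220 [451.   29.2  66.8] [37 34 34]
224 [455.5  27.8  65.7] [29 25 27]
228 [460.7  26.   63. ] [32 27 29]
232 [465.2  24.6  62.1] [30 28 29]
236 [470.3  22.9  60.2] [28 22 24]
240 [474.8  21.6  59.8] [38 34 37]
244 [478.7  20.8  60.7] [38 34 36]
248 [483.1  19.6  60.7] [37 33 34]
252 [487.9  18.2  59.8] [38 35 35]
256 [493.   16.6  58.6] [29 26 29]
260 [497.7  15.3  58.3] [209 197 196]
((461.090087890625, -24.873863220214844), (172.1381072998047, 82.6390609741211), 78.79533386230469) [[ 403.83368 -101.27341]
 [ 484.89758 -117.33136]
 [ 518.3465    51.52568]
 [ 437.2826    67.58363]]
```

```bash
python3 - <<'E'
from h import *
plan([455.3,26.6,85],np.pi-0.196)
E
```

```text
shift cm [-5.12 -6.61 14.62] turn [ 0.    -0.    -0.001] clock 1.6 at [418.  101.4 231.2] F [0.3 0.  0.2]
```

Emit:
step_arm --commands '[-2,-2.5,2,0,0,0,0,-4,-5,4,0,0,0,0,-5.12,-6.61,7,0,0,0,0,-5.12,-6.61,11,0,0,0,0,-5.12,-6.61,14,0,0,0,0,-5.12,-6.61,14.6,0,0,0,0,-5.12,-6.61,14.6,0,0,0,0,-5.12,-6.61,14.6,0,0,0,0]'

```text
clock: 2.4
eef_pos: [456.3, 25.6, 86.3]
tool_rot: [3.141, 0.002, 2.943]
force: [0.1, 1.3, 0.5]
width: -0.3
gripper_force: 0.0
```

```bash
python3 - <<'E'
from h import *
plan([455.3,26.6,60],np.pi-0.196)
E
```

```text
shift cm [0.12 0.08 2.63] turn [ 0.001  0.002 -0.003] clock 2.4 at [456.3  25.6  86.3] F [0.1 1.3 0.5]
```

Emit:
step_arm --commands '[0.1,0.05,1,0,0,0,0,0.1,0.05,1.6,0,0,0,0,0.1,0.05,1.9,0,0,0,0,0.1,0.05,2.1,0,0,0,0,0.1,0.05,2.3,0,0,0,0,0.1,0.05,2.5,0,0,0,0,0.1,0.05,2.5,0,0,0,0]'

```text
clock: 3.1
eef_pos: [454.5, 25.5, 60.1]
tool_rot: [-3.142, -0.0, 2.942]
force: [-0.1, -0.2, 0.3]
width: 0.1
gripper_force: 0.0
```

Emit:
step_arm --commands '[0,0,0.1,0,0,0,0,0,0,0.15,0,0,0,0,0,0,0.2,0,0,0,0,0,0,0.2,0,0,0,0]'

```text
clock: 3.5
eef_pos: [454.8, 25.4, 59.8]
tool_rot: [3.141, 0.001, 2.942]
force: [-3.5, 0.2, 19.3]
width: -0.2
gripper_force: 9.9
```

Hard stop felt at z = 59.8 with 19 N, where the rocker should end. I'll lift clear and check it on the way to the extractor.

Emit:
step_arm --commands '[0,0,-0.5,0,0,0,0,0,0,-3,0,0,0,0,0,0,-8,0,0,0,0,0,0,-12,0,0,0,0,0,0,-17,0,0,0,0,0,0,-20,0,0,0,0,0,0,-20,0,0,0,0]'

```text
clock: 4.2
eef_pos: [457.8, 25.6, 262.6]
tool_rot: [3.139, 0.01, 2.941]
force: [-0.1, 0.0, -0.5]
width: 0.0
gripper_force: 0.0
```

```bash
python3 - <<'E'
from h import *
d=grab('wrist'); cv2.imwrite('pics/w2.png',d['image'][:,:,::-1]); C=cloud(d)
T=np.array(d['world_to_cam'])
for s in range(-24,25,4):
    p=np.array([470.7+s*.981,23.5-s*.195,61,1]); q=T@p; u,v=q[:2]/q[2]*f(d)+[d['cx'],d['cy']]
    if 0<=u<511 and 0<=v<383: print(s,round(u),round(v),C[int(round(v)),int(round(u))].round(1))
e=load('top'); C=cloud(e); g=e['image']
w=((g.min(2)>200)&(C[...,2]>190)&(C[...,2]<212)).astype(np.uint8); w[:115]=0; w[152:]=0
c=max(cv2.findContours(w,cv2.RETR_EXTERNAL,cv2.CHAIN_APPROX_NONE)[0],key=cv2.contourArea)
P=np.array([onz(e,*q[0],201)[:2] for q in c],np.float32); print('panel',cv2.minAreaRect(P),cv2.boxPoints(cv2.minAreaRect(P)))
plan([560,-180,300],np.pi+.08)
E
```

```text
-24 256 152 [448.1  27.6  57.7]
-20 256 156 [451.6  26.9  60.4]
-16 256 159 [454.9  26.2  59.2]
-12 256 163 [374.7  41.6 404.1]
-8 256 167 [463.3  24.5  58.6]
-4 256 171 [467.2  23.7  60.1]
0 256 175 [471.9  22.8  58.2]
4 256 178 [474.7  22.2  59.7]
8 256 182 [478.3  21.5  61.9]
12 257 186 [482.1  21.8  64.2]
16 257 189 [485.6  21.   63.2]
20 257 193 [489.3  20.3  65.3]
24 257 196 [492.   19.8  66.9]
panel ((657.5748901367188, -248.77993774414062), (78.99241638183594, 201.25413513183594), 8.202292442321777) [[ 604.1264  -154.8171 ]
 [ 632.83905 -354.0125 ]
 [ 711.0234  -342.7428 ]
 [ 682.3107  -143.54736]]
shift cm [-14.28 -18.07  -3.92] turn [ 0.001  0.006 -0.28 ] clock 4.25 at [456.2  25.5 260.3] F [-0.3  0.8 -0.5]
```

View pics/w2.png

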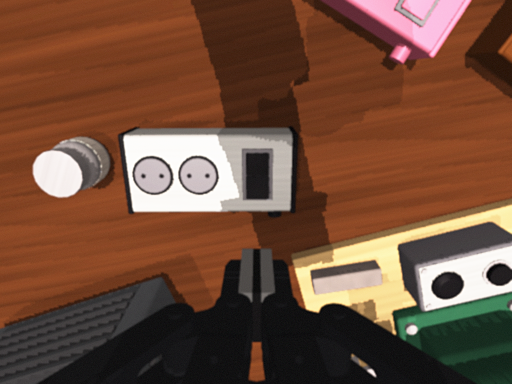

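Rocker on: the near half reads about 59–60 mm and the far half rises to 67 mm, at about (257,175). The box hasn't moved and the tin stands. Next is the extractor, with a closer look from above it.

```bash
python3 - <<'E'
from h import *
plan([630,-205,300],np.pi+.143)
E
```

```text
shift cm [-21.64 -19.13  -3.88] turn [ 0.001  0.006 -0.343] clock 4.25 at [456.2  25.5 260.3] F [-0.3  0.8 -0.5]
```

Emit:
step_arm --commands '[-1,-2,-3.9,0,0,-0.04,0,-4,-4.5,-3.9,0,0,-0.1,0,-7.5,-7,-3.9,0,0,-0.16,0,-11,-10,-3.9,0,0,-0.22,0,-14.5,-13,-3.9,0,0,-0.28,0,-18,-16,-3.9,0,0,-0.34,0,-21,-18.5,-3.9,0,0,-0.343,0,-21.6,-19.1,-3.9,0,0,-0.343,0,-21.6,-19.1,-3.9,0,0,-0.343,0,-21.6,-19.1,-3.9,0,0,-0.343,0]'

```text
clock: 5.25
eef_pos: [627.4, -202.9, 295.9]
tool_rot: [3.139, -0.002, -2.997]
force: [0.4, 0.6, -0.1]
width: -0.2
gripper_force: 0.0
```

```bash
python3 - <<'E'
from h import *
d=grab('wrist'); cv2.imwrite('pics/w3.png',d['image'][:,:,::-1]); C=cloud(d); im=d['image']
T=np.array(d['world_to_cam']); q=T@[653,-218.5,205,1]; u,v=q[:2]/q[2]*f(d)+[d['cx'],d['cy']]; print(u,v)
u,v=int(u),int(v); m=np.zeros((384,512),np.uint8); sl=np.s_[v-60:v+60,u-50:u+50]; m[sl]=(im.max(2)<80)[sl]
for c in cv2.findContours(m,cv2.RETR_EXTERNAL,cv2.CHAIN_APPROX_NONE)[0]:
    if cv2.contourArea(c)>100:
        r=cv2.minAreaRect(c); print(r,onz(d,*r[0],206).round(1),[onz(d,*k,206)[:2].round(1).tolist() for k in cv2.boxPoints(r)])
        b=cv2.boundingRect(c)
        if cv2.contourArea(c)<6000:
            for vv in range(b[1]-3,b[1]+b[3]+4,6): print(vv,C[vv,int(r[0][0])].round(1))
plan([638,-220,235],np.pi+.143)
E
```

```text
230.763833635863 230.0320151855928
((246.0603485107422, 243.02587890625), (95.65817260742188, 63.772117614746094), 86.633544921875) [ 661.5 -205.8  206. ] [[629.0, -235.3], [619.6, -190.6], [697.2, -173.4], [707.9, -222.7]]
194 [ 624.7 -211.   201.2]
200 [ 629.1 -210.4  201.7]
206 [ 633.6 -209.8  201.9]
212 [ 638.5 -209.1  201.4]
218 [ 545.4 -215.6  438.5]
224 [ 648.1 -207.8  201.4]
230 [ 652.6 -207.2  202.3]
236 [ 657.4 -206.5  202.5]
242 [ 662.3 -205.9  202.7]
248 [ 617.5 -209.4  298.9]
254 [ 617.3 -209.3  305. ]
260 [ 617.4 -209.2  310. ]
266 [ 617.3 -209.   315. ]
272 [ 617.4 -208.9  319.5]
278 [ 617.1 -208.8  324.2]
284 [ 617.5 -208.7  327.7]
290 [ 617.5 -208.6  331.6]
shift cm [-0.79 -1.9   6.15] turn [ 0.002 -0.002  0.002] clock 5.3 at [ 627.6 -202.5  296.5] F [ 0.2  0.1 -0.4]
```

View pics/w3.png

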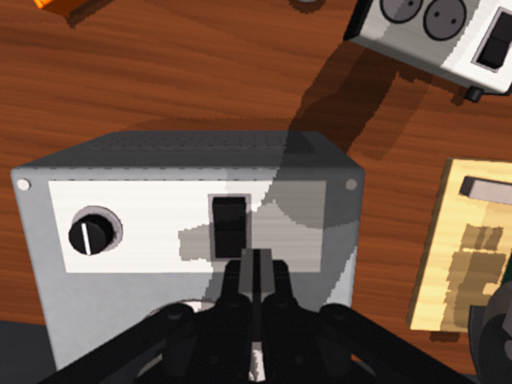

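The extractor rocker spans about (212–248, 196–258), with its centre near (230,228), and is well aligned. The finger merges with it in the mask, so I'll sample along column 230 directly.

```bash
python3 - <<'E'
from h import *
d=load('wrist'); C=cloud(d); im=d['image']
print([ (u,int(im[215,u].max())) for u in range(204,256,2)])
for v in range(190,266,4): print(v,C[v,230].round(1),im[v,230].max())
E
```

```text
[(204, 247), (206, 247), (208, 214), (210, 180), (212, 154), (214, 22), (216, 27), (218, 28), (220, 27), (222, 27), (224, 26), (226, 26), (228, 26), (230, 28), (232, 28), (234, 27), (236, 27), (238, 28), (240, 25), (242, 30), (244, 24), (246, 61), (248, 85), (250, 94), (252, 166), (254, 169)]
190 [ 623.7 -223.   200.1] 236
194 [ 626.2 -222.6  201.5] 158
198 [ 628.7 -222.2  203.2] 14
202 [ 629.8 -221.6  208.5] 17
206 [ 632.1 -221.2  210.3] 27
210 [ 635.7 -220.9  209. ] 26
214 [ 639.1 -220.5  208.2] 29
218 [ 642.5 -220.2  207.3] 28
222 [ 646.4 -219.8  205.7] 17
226 [ 649.8 -219.5  205. ] 16
230 [ 653.7 -219.1  203.7] 19
234 [ 656.9 -218.7  203.8] 19
238 [ 660.7 -218.3  202.7] 18
242 [ 663.6 -217.9  203.4] 19
246 [ 666.9 -217.5  203.6] 19
250 [ 670.5 -217.1  203.3] 20
254 [ 673.7 -216.7  203.6] 19
258 [ 678.7 -216.3  200.8] 76
262 [ 622.5 -215.7  304.5] 14
```

Emit:
step_arm --commands '[-0.4,-1,2,0,0,0,0,-0.8,-1.95,4.5,0,0,0,0,-0.8,-1.95,6.2,0,0,0,0,-0.8,-1.95,6.5,0,0,0,0,-0.8,-1.95,6.5,0,0,0,0,-0.8,-1.95,6.5,0,0,0,0]'

```text
clock: 5.9
eef_pos: [639.7, -221.9, 233.8]
tool_rot: [-3.141, 0.002, -2.997]
force: [0.0, 1.0, 0.6]
width: -0.1
gripper_force: 0.0
```

```bash
python3 - <<'E'
from h import *
plan([638,-220.7,204],np.pi+.143)
E
```

```text
shift cm [0.15 0.14 2.98] turn [-0.001  0.002  0.001] clock 5.9 at [ 639.7 -221.9  233.8] F [0.  1.  0.6]
```

Emit:
step_arm --commands '[0.15,0.1,1,0,0,0,0,0.15,0.1,1.7,0,0,0,0,0.15,0.1,2.1,0,0,0,0,0.15,0.1,2.4,0,0,0,0,0.15,0.1,2.6,0,0,0,0,0.15,0.1,2.8,0,0,0,0,0.15,0.1,2.9,0,0,0,0,0.15,0.1,2.9,0,0,0,0]'

```text
clock: 6.7
eef_pos: [637.4, -222.1, 204.1]
tool_rot: [-3.141, 0.0, -2.999]
force: [-1.9, 0.1, 4.9]
width: -0.4
gripper_force: 2.6
```

Emit:
step_arm --commands '[0,0,0.1,0,0,0,0,0,0,0.15,0,0,0,0,0,0,0.2,0,0,0,0,0,0,0.2,0,0,0,0]'

```text
clock: 7.1
eef_pos: [637.4, -222.1, 204.0]
tool_rot: [-3.141, 0.001, -2.999]
force: [-6.3, 1.2, 14.0]
width: -0.4
gripper_force: 7.1
```

Hard stop at 204.0 mm with 14 N. Lifting and checking.

Emit:
step_arm --commands '[0,0,-0.5,0,0,0,0,0,0,-3,0,0,0,0,0,0,-7,0,0,0,0,0,1,-10,0,0,0,0,2,3,-10,0,0,0,0,2,3,-10,0,0,0,0,2,3,-10,0,0,0,0]'

```text
clock: 7.8
eef_pos: [613.6, -194.9, 301.5]
tool_rot: [-3.141, 0.001, -2.998]
force: [0.9, 0.7, 0.7]
width: -0.3
gripper_force: 0.0
```

```bash
python3 - <<'E'
from h import *
d=grab('wrist'); C=cloud(d); T=np.array(d['world_to_cam'])
for s in range(-24,25,4):
    q=T@[653.5+s*.99,-219+s*.143,205,1]; u,v=q[:2]/q[2]*f(d)+[d['cx'],d['cy']]
    print(s,round(u),round(v),C[int(round(v)),int(round(u))].round(1))
plan([600,250,300],np.pi+.1)
E
```

```text
-24 217 213 [ 631.  -222.8  201.9]
-20 217 218 [ 633.8 -222.2  204.9]
-16 218 223 [ 639.  -221.2  202.1]
-12 218 228 [ 642.8 -220.7  203. ]
-8 218 233 [ 646.8 -220.2  203.3]
-4 218 237 [ 649.8 -219.8  204.1]
0 218 242 [ 653.9 -219.3  204.4]
4 219 247 [ 656.9 -218.   206.5]
8 219 251 [ 661.1 -217.7  205.2]
12 219 256 [ 664.5 -217.1  206.9]
16 219 260 [ 667.5 -216.7  207.7]
20 219 265 [ 670.6 -216.1  210. ]
24 219 269 [ 674.2 -215.7  209.8]
shift cm [-5.   44.28  0.09] turn [-0.001  0.     0.043] clock 7.85 at [ 613.7 -195.4  301.1] F [-0.3  0.7 -1.2]
```

The extractor is on: near half level, far half up to about 210 mm. Next, over to the starter.

Emit:
step_arm --commands '[1,4.5,0,0,0,0,0,1,9,0,0,0,0.01,0,1,13.5,0,0,0,0.02,0,1,18,0,0,0,0.03,0,0,22.5,0,0,0,0.04,0,-1,27,0,0,0,0.043,0,-2,31.5,0,0,0,0.043,0,-3,36,0,0,0,0.043,0,-4,40,0,0,0,0.043,0,-5,43,0,0,0,0.043,0]'

```text
clock: 8.85
eef_pos: [601.7, 241.1, 300.4]
tool_rot: [3.14, -0.0, -3.039]
force: [0.5, 0.2, -1.0]
width: 0.0
gripper_force: 0.0
```

Emit:
step_arm --commands '[0,0,2,0,0,0,0,0,0,4,0,0,0,0,0,0,6,0,0,0,0,0,0,6,0,0,0,0,0,0,6,0,0,0,0]'

```text
clock: 9.35
eef_pos: [602.1, 237.4, 240.9]
tool_rot: [-3.141, -0.0, -3.042]
force: [0.7, 0.3, 0.4]
width: 0.2
gripper_force: 0.0
```

```bash
python3 - <<'E'
from h import *
d=grab('wrist'); cv2.imwrite('pics/w4.png',d['image'][:,:,::-1]); C=cloud(d); im=d['image']
m=((im.max(2)<70)&(C[...,2]>74)&(C[...,2]<95)).astype(np.uint8)
for c in cv2.findContours(m,cv2.RETR_EXTERNAL,cv2.CHAIN_APPROX_NONE)[0]:
    if cv2.contourArea(c)>60: 
        (u,v),a,b=cv2.minAreaRect(c); e=onz(d,u,v,82); print((u,v),a,e.round(1),C[int(v),int(u)].round(1))
plan([627,262.5,105],np.pi+.1)
E
```

```text
(138.2987823486328, 306.68902587890625) (30.147809982299805, 7.509344100952148) [755.7 128.8  82. ] [751.3 130.   86.6]
(297.8648681640625, 289.1891784667969) (18.41268539428711, 11.507928848266602) [717.8 291.5  82. ] [714.4 289.5  87. ]
(209.0, 288.5) (17.0, 26.0) [726.2 201.   82. ] [721.1 201.5  88.5]
(281.0, 206.0) (25.455841064453125, 25.45584487915039) [629.3 263.1  82. ] [629.9 263.2  80.6]
(222.5, 204.0) (34.0, 35.0) [632.9 208.4  82. ] [633.2 207.8  81.2]
shift cm [-2.67  2.22 13.69] turn [ 0.     0.001 -0.   ] clock 9.4 at [602.5 237.7 241.8] F [-0.6  0.7  0.6]
```

View pics/w4.png

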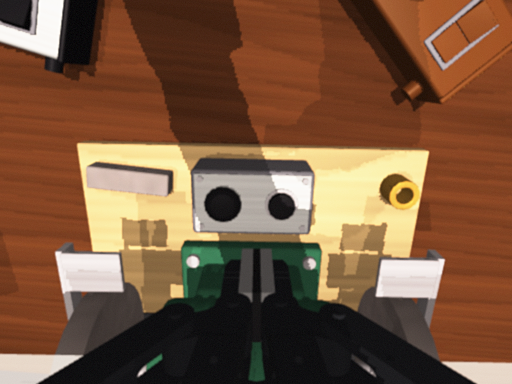

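The narrower start button is at (281,206), i.e. world (629,263). The broad stop is at (222,204). The top view agrees to 2 mm. Descending over the start button.

Emit:
step_arm --commands '[-1.4,1.1,2,0,0,0,0,-2.8,2.25,4.5,0,0,0,0,-2.8,2.25,8,0,0,0,0,-2.8,2.25,11,0,0,0,0,-2.8,2.25,13,0,0,0,0,-2.8,2.25,14,0,0,0,0,-2.8,2.25,14,0,0,0,0,-2.8,2.25,14,0,0,0,0]'

```text
clock: 10.2
eef_pos: [628.3, 263.3, 102.9]
tool_rot: [3.141, 0.003, -3.042]
force: [0.1, -0.5, 0.9]
width: 0.2
gripper_force: 0.0
```

```bash
python3 - <<'E'
from h import *
plan([628.5,263,76],np.pi+.1)
E
```

```text
shift cm [-0.01 -0.03  2.69] turn [0.001 0.003 0.   ] clock 10.2 at [628.3 263.3 102.9] F [ 0.1 -0.5  0.9]
```

Emit:
step_arm --commands '[0,0,0.8,0,0,0,0,0,0,1.5,0,0,0,0,0,0,1.8,0,0,0,0,0,0,2,0,0,0,0,0,0,2.2,0,0,0,0,0,0,2.4,0,0,0,0,0,0,2.6,0,0,0,0,0,0,2.6,0,0,0,0]'

```text
clock: 11.0
eef_pos: [626.8, 262.7, 76.1]
tool_rot: [-3.141, -0.001, -3.041]
force: [-4.2, -2.1, 7.0]
width: -0.1
gripper_force: 3.8
```

Emit:
step_arm --commands '[0,0,0.1,0,0,0,0,0,0,0.15,0,0,0,0,0,0,0.2,0,0,0,0,0,0,0.2,0,0,0,0]'

```text
clock: 11.4
eef_pos: [626.8, 262.7, 76.0]
tool_rot: [-3.142, -0.0, -3.042]
force: [-7.1, -2.1, 19.1]
width: -0.2
gripper_force: 9.2
```

Hard stop at 76.0 mm with 19 N. I'll lift straight up, back away and verify.

Emit:
step_arm --commands '[0,0,-0.4,0,0,0,0,0,0,-3,0,0,0,0,0,0,-7,0,0,0,0,0,0,-11,0,0,0,0,0,0,-15,0,0,0,0,3,-2,-18,0,0,0,0,4,-3,-18,0,0,0,0,4,-3,-18,0,0,0,0,4,-3,-18,0,0,0,0]'

```text
clock: 12.3
eef_pos: [590.6, 229.4, 252.9]
tool_rot: [3.141, 0.0, -3.042]
force: [0.1, 0.2, -0.7]
width: -0.1
gripper_force: 0.0
```

```bash
python3 - <<'E'
from h import *
d=grab('wrist'); C=cloud(d); T=np.array(d['world_to_cam']); e=grab('top'); Ce=cloud(e); Te=np.array(e['world_to_cam'])
def around(p,r,n):
    for C_,nm in((C,'wrist'),(Ce,'top')):
        m=np.hypot(C_[...,0]-p[0],C_[...,1]-p[1])<r; z=C_[...,2][m]; z=z[z<230]; print(n,nm,len(z),np.median(z).round(1) if len(z) else '')
around((628.5,262.8),8,'start'); around((633,207.5),10,'stop')
around((656,26.5),0,'');around((456,26.4),6,'supply near'); around((486,20.5),6,'supply far')
around((638,-221),6,'extr near'); around((669,-216.7),6,'extr far')
a=np.hstack([d['image'],e['image']])[:,:,::-1]; cv2.imwrite('pics/fin.png',cv2.resize(a,(800,300),interpolation=cv2.INTER_AREA))
E
```

```text
start wrist 186 75.6
start top 22 75.9
stop wrist 312 88.1
stop top 36 89.0
 wrist 0 
 top 0 
supply near wrist 0 
supply near top 12 59.6
supply far wrist 168 64.6
supply far top 13 65.5
extr near wrist 0 
extr near top 17 203.8
extr far wrist 0 
extr far top 17 209.1
```

View pics/fin.png

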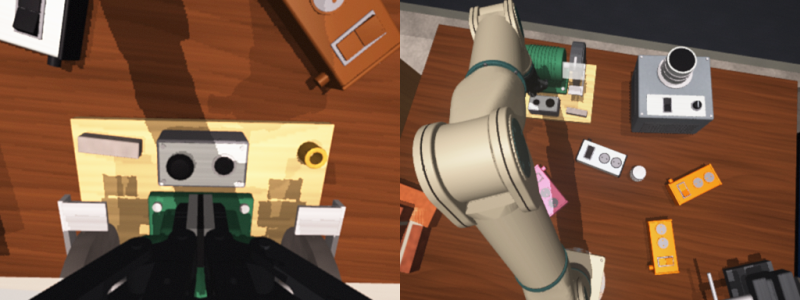

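All three are on: start at 75.6–75.9 mm, stop risen to 88–89 mm, both near rocker halves level. The wrist picture shows the bush (313,153) and stick (110,146) in place, and the arm is clear.

```bash
python3 -c "
from cell import ctrl; print(ctrl.finish_job())"
```

```text
the job is handed in; nothing more can be done
None
```

I switched on the socket box, then the dust extractor, then pressed in the grinder's start button, each fully home, with nothing on the bench seen to move, and handed the job in at about 12.4 s on the robot's clock.

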